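# Metal detector check: hold the test wand in the search field

### The arm

A 6-joint arm with a two-finger parallel gripper is mounted at the origin on a cart in front of the work surface, level with it; the furniture and walls round the work are solid. World frame = base frame: x ahead of the robot, y to its left, z up, the work surface at z = 0. Lengths are in mm, angles in rad, forces in N, time in s.
With the tool pointing down it reaches from about 275 to 1000 mm from the base axis. Payload 8.4 kg.
Tool frame: the origin (TCP) lies at the very end of the fingers, on their centre line; the grasp point (between the pads) lies 19 mm behind it; z points along the fingers, y is the line along which they close (so a half turn about z gives the same grasp; the last joint's range is limited). The gripper opens to 85 mm and grips with 20 to 120 N. Pads are 22 mm wide; open, the fingers measure 114 mm over their backs; the gripper's body (76 mm by 85 mm) begins 54 mm behind the grasp point. The pads swing forward as they close: fully open they stand 13 mm farther back than shut.
Start: joints at [-1.164, 0.353, 1.633, -0, 1.155, -0.002], TCP at [248.442, -573.502, 231.281] pointing down, gripper open.
Joint ranges: [-2.63, 2.63], [-0.92, 2.1], [0.06, 2.66], [-1.3, 4.44], [0, 2.69], [-3.02, 3.02]. Speed limits (rad/s): [2.22, 2.22, 2.79, 3.14, 3.14, 3.14].

### API

Orientations are given as [roll, pitch, yaw] about the fixed x, y, z axes, in that order (R = Rz(yaw) Ry(pitch) Rx(roll)).
In Python, from rig import sensors, grab_frame, camera_params, order gives the robot as it stands. The module is installed in compiled form; this text tells all that it offers.
- The arm moves only by the tool move_arm, never from a script. Its argument "motion" is a list of rows, each a list of 7 numbers: the turn, a rotation vector about the tool's x, y, z in rad, then the shift along the tool's x, y, z in m, then the finger opening in m, from 0 to 0.0854. A call has 1 to 8 rows; each row is the pose to reach, as a shift and turn from the pose commanded when the call began, along the tool's axes at that moment; what a row does not reach only later rows make up. A row lasts 1/8 s, in which the tool goes at most 62.5 mm and 10.7 degrees, less where a joint would pass 70% of its speed; a pose out of reach is approached as far as the arm can. A call with a gripper value outside its range is refused whole. The fingers move at their own pace and stop on an object; "grip_force" is the grip in N (left out, the last holds). Time passes only in rows, so rows that repeat a pose let the fingers close. It gives the time, the measured TCP pose, the force, the opening and the grip force at its end, in the units of the state.
- sensors.sense(): the state, without advancing time (a new reading comes with each control period).
- grab_frame(name): name is "scene" or "side" or "wrist"; returns (picture, depth): 384x512x3 uint8, red, green, blue; 384x512 float32, mm along the optical axis (not along the pixel's ray), 0 where there is no reading.
- camera_params(name): a dict with "camera_matrix" (3x3 intrinsics, pixels), "world_from_camera" (4x4, takes a point from camera to world coordinates). Camera axes: x right, y down, z forward; pixel columns grow to the right and rows downward; lengths in mm; the calibration is good to about 2 mm. A picture is of the moment at which its call begins: read the wrist's pose just before it. camera_params takes no time and is no camera call; for the wrist camera it gives the pose at the moment of the call.
- order.sign_off(): hands the job in; it is judged then, once.
The state is a dict: "clock": time; "qpos": joint angles; "qvel": joint speeds; "joint_efforts": joint torques, N m; "eef_pos": TCP position; "tcp_rot": TCP orientation; "contact_force": force on the tool from outside, world axes, zero at the start; "wrist_torque": the same for the moment, N m; "opening": opening from 0.0 (shut) to 1.0 (fully open); "grasp_force": force on a finger pad.
Only numpy, scipy, OpenCV 4.12 (cv2) and the standard library are available. Lean on these libraries where they do the work, as an engineer would, in place of code of your own. Each camera call takes 0.05 s, during which the arm holds its last target. There are 200 camera calls.

### The job

Do the stainless-steel check on the bench metal detector: take the blue-handled test wand out of its stand with a light grip (the acrylic is brittle: never squeeze or push it with more than 20 N) and pass it upright down through the narrow port on top of the detector, opening the spring shutter inside, until the black line round its blade is level with the port's top, so that the test ball in its tip hangs in the middle of the opening over the belt. Hold it there, still, for at least two seconds and finish while still holding it: do not let go. Leave the other two wands in the stand and everything else on the bench where it is.

Things in the scene. Friction and masses are not known exactly. Their poses are not given: they have to be found in the camera images.
- wand_blue: blue-handled test wand, 147 mm long, upright in one of the stand's pockets. Origin: centre of its lower tip; z up, x through its thickness, y across its width. White blade 10 mm (x) by 30 mm (y), 105 mm long, lowest 6 mm stepped in to 7.5x27.5; black line 84 mm above the tip; handle 14 mm (x) by 40 mm (y), 105 to 147 mm above the tip, gripped across the 14 mm. About 60 g
- wand_blue_ball (a point): the dark test ball set in the blue wand's blade, 10 mm above its tip, on its axis
- wand_blue_grip (a point): the middle of the blue wand's handle, 126 mm above its tip
- wand_red: the same wand with a red handle, in the stand, to be left alone (origin and axes alike)
- wand_yellow: the same wand with a yellow handle, in the stand, to be left alone (origin and axes alike)
- stand: grey wand stand, a block 62 mm (x) by 176 mm (y) on a fixed steel plate 100x205 mm, its top 54 mm above the bench. Origin: centre of its underside. Pockets at y = -55, 0, +55 mm, 13x33 mm, their floor 14 mm above the bench: the wands stand 40 mm deep, handle middles 140 mm above the bench, 15 mm between handles, axes parallel to the stand's
- detector: bench metal detector, fixed: a metal portal 254 mm wide (y), 110 mm deep (x), 154 mm high over a short blue belt along x, 280 mm long, 150 mm wide over its rails, belt top 42 mm above the bench. The opening is 154 mm wide and reaches from the belt to 118 mm above the bench. Origin: centre of its underside, z up, front to -x
- port (a point): centre of the wand port at the top face of the yellow plate in the middle of the portal's top, 154 mm above the bench: a slot 12 mm (detector x) by 32 mm (detector y), 12 mm deep, with a 2.5 mm chamfer: 1 mm of play on each side of the blade. Below it an open chamber, then the opening over the belt
- field_centre (a point): middle of the search field, 74 mm straight below the port, 80 mm above the bench, where the ball has to hang
- shutter (a joint): angle (rad) of the sprung dark flap just under the port, hinged along the slot's far (+x) long side: 0 shut, 1.5 hanging straight down. The blade pushes it down with about 1 N; with the wand through it stands at about 1.3, leaning on the blade with about 1 N; it shuts by itself
- cheese_block: cheese block, 101x69x98 mm, on the right, leave alone (origin: centre of its underside)
- spice_jar: spice jar with green cap, 46 mm across, 105 mm high, behind the stand and detector, leave alone (origin: centre of its underside)
- marker: marker pen with red cap, 135 mm long, 16 mm thick, lying on the left, leave alone (origin: centre of its underside)

How it is judged:
By the outcome, as a careful person would: the job done as asked, in the order asked, and still so for the second after the job is handed in, while the arm keeps its last pose, push and grip.
It also fails if it takes over 54 s, if anything falls off the work surface, if the arm or the gripper's body presses on something with over 40 N, if the wrist force passes 120 N, or if a joint passes its speed limit or range.

## Working session

There is one attempt and no reset: what is moved stays moved. The work goes in short steps, Python scripts to look and compute and a tool call to move; the robot and the scene stay as the last step left them, time stands still between calls to the robot, and variables do not carry over. Pictures are saved under pics/ and viewed, at most 10 in all, crops included, and the job is handed in when it is done.

Besides the shell and the picture viewer there is one more tool, called after "Request:" by a JSON object that holds its "api" and its "payload", one argument or row to a line. move_arm: Moves the arm, as the interface text tells. Its arguments: {"type":"object","properties":{"motion":{"type":"array","items":{"type":"array","items":{"type":"number"}}},"grip_force":{"type":"number"}},"required":["motion"]}

```bash
mkdir -p pics; cat > h.py <<'E'
import numpy as np, cv2
from rig import sensors, grab_frame, camera_params, order
def ray(name,u,v,P=None):
    P=P or camera_params(name); K=np.array(P["camera_matrix"]);T=np.array(P["world_from_camera"])
    d=T[:3,:3]@np.linalg.inv(K)@np.array([u,v,1.]); return T[:3,3],d
def onz(name,u,v,z,P=None):
    o,d=ray(name,u,v,P); return o+d*(z-o[2])/d[2]
def cloud(name,dep,P=None):
    P=P or camera_params(name); K=np.array(P["camera_matrix"]);T=np.array(P["world_from_camera"])
    v,u=np.indices(dep.shape); r=np.stack([u,v,np.ones_like(u)],-1)@np.linalg.inv(K).T*dep[...,None]
    return r@T[:3,:3].T+T[:3,3]
E
python3 - <<'E'
from h import *
ims=[]
for n in("scene","side"):
    P=camera_params(n); im,d=grab_frame(n); np.savez(f"{n}.npz",im=im,d=d,c=cloud(n,d,P)); cv2.imwrite(f"pics/{n}.png",im[...,::-1]); print(n,np.round(P["world_from_camera"],2).tolist(),np.round(P["camera_matrix"],1).tolist())
print(sensors.sense())
E
```

```text
scene [[-0.81, -0.25, 0.52, 21.19], [-0.58, 0.36, -0.73, 796.78], [-0.01, -0.9, -0.43, 618.95], [0.0, 0.0, 0.0, 1.0]] [[387.9, 0.0, 257.7], [0.0, 387.9, 193.5], [0.0, 0.0, 1.0]]
side [[0.99, -0.05, 0.09, 500.78], [-0.1, -0.43, 0.9, -1247.17], [-0.01, -0.9, -0.43, 667.45], [0.0, 0.0, 0.0, 1.0]] [[380.8, 0.0, 251.5], [0.0, 380.8, 191.2], [0.0, 0.0, 1.0]]
{'clock': 0.1, 'qpos': array([-1.16436780e+00,  3.53576877e-01,  1.63406527e+00,  3.61984169e-05,
        1.15519432e+00, -2.40640256e-03]), 'qvel': array([ 0.00224837, -0.00153817, -0.00199398, -0.00052963, -0.00156832,
        0.00063146]), 'joint_efforts': array([ 4.13147909e-04, -6.06356192e+01, -3.42819142e+01,  5.20839819e-05,
        3.98034404e-03, -2.46974643e-06]), 'eef_pos': array([ 248.30013249, -573.09374648,  230.63565292]), 'tcp_rot': array([-3.14034892e+00, -3.60917836e-05,  4.08820268e-01]), 'contact_force': array([ 0.45110263,  0.11753439, -0.45993853]), 'wrist_torque': array([-0.043811  , -0.01132676, -0.01730041]), 'grasp_force': 0.0, 'opening': 1.0000792467648638}
```

View pics/scene.png

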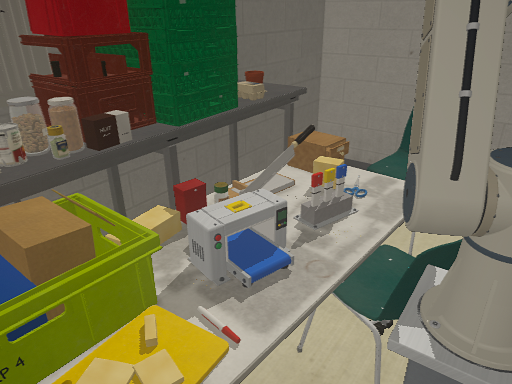

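View pics/side.png

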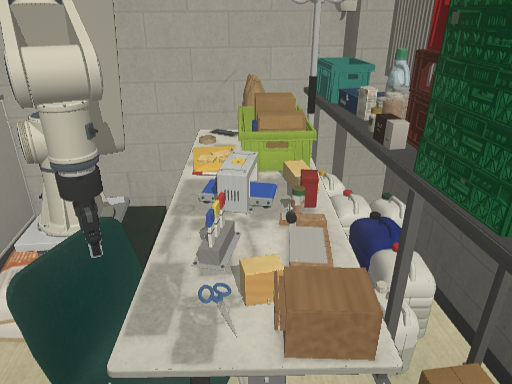

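The scene view shows the blue handle at about (341,171), with yellow at (329,176) and red at (317,180). The detector's yellow plate is at about (237,206). In the side view blue is the nearest wand, at (210,217), and the detector is at (238,180).

```bash
python3 - <<'E'
from h import *
def comp(n,m,lab,minA=12):
    z=np.load(n+".npz"); c=z['c']
    k,L,S,C=cv2.connectedComponentsWithStats(m.astype(np.uint8))
    for i in range(1,k):
        if S[i,4]>=minA:
            p=c[(L==i)&(z['d']>0)]
            if len(p): 
                q=np.median(p,0)
                if -50<q[2]<250 and 250<q[0]<900 and -800<q[1]<500: print(n,lab,S[i].tolist(),np.round(q),np.round(np.percentile(p,5,0)),np.round(np.percentile(p,95,0)))
for n in("scene","side"):
    z=np.load(n+".npz"); h=cv2.cvtColor(z['im'],cv2.COLOR_RGB2HSV); H,S,V=[h[...,i].astype(int) for i in range(3)]
    comp(n,(H>105)&(H<125)&(S>150)&(V>60),'blue')
    comp(n,(H>20)&(H<33)&(S>170)&(V>120),'yel')
    comp(n,((H<6)|(H>174))&(S>170)&(V>100),'red')
    # stand top / detector top by height
    c=z['c']
    for lab,z0,z1 in(('stand',50,58),('dettop',145,158)):
        m=(c[...,2]>z0)&(c[...,2]<z1)&(z['d']>0)&(S<60)&(c[...,0]>300)&(c[...,0]<800)&(c[...,1]>-600)&(c[...,1]<300)
        k,L,St,_=cv2.connectedComponentsWithStats(m.astype(np.uint8))
        for i in range(1,k):
            if St[i,4]>40:
                p=c[L==i]; print(n,lab,St[i].tolist(),np.round(np.median(p,0)),np.round(cv2.minAreaRect(p[:,:2].astype(np.float32)),1) if 0 else cv2.minAreaRect(p[:,:2].astype(np.float32)))
E
```

```text
scene blue [337, 164, 10, 14, 63] [ 477. -292.  151.] [ 467. -318.  125.] [ 484. -281.  160.]
scene blue [228, 229, 63, 54, 1913] [515. 116.  41.] [451.  54.  31.] [604. 181.  43.]
scene yel [324, 168, 11, 15, 127] [ 492. -242.  143.] [ 484. -264.  124.] [ 503. -231.  161.]
scene yel [225, 201, 27, 12, 170] [589.  97. 153.] [564.  75. 147.] [606. 122. 155.]
scene yel [52, 305, 177, 79, 5403] [519. 445.  14.] [400. 379.  12.] [603. 581.  15.]
scene red [312, 172, 11, 15, 120] [ 508. -190.  144.] [ 501. -212.  124.] [ 517. -179.  160.]
scene red [174, 178, 32, 45, 452] [840.  60. 113.] [817.  -9.  27.] [866.  68. 123.]
scene red [216, 235, 5, 6, 23] [556. 214. 126.] [554. 208. 120.] [558. 220. 132.]
scene red [222, 326, 18, 16, 96] [418. 347.  14.] [398. 340.  10.] [435. 352.  16.]
scene stand [301, 191, 52, 21, 386] [ 488. -235.   54.] ((493.3267517089844, -249.95660400390625), (179.34458923339844, 66.6273193359375), 71.2022476196289)
scene stand [254, 225, 32, 14, 80] [526.  27.  54.] ((542.315673828125, 27.510818481445312), (95.11616516113281, 41.87895965576172), 12.903264045715332)
[... 581 characters left out ...]
3] [675.  69.  41.] [633.  18.  37.] [718. 125.  43.]
side blue [207, 209, 7, 8, 33] [ 478. -309.  160.] [ 469. -326.  150.] [ 486. -293.  162.]
side red [218, 193, 6, 6, 18] [ 510. -206.  161.] [ 502. -220.  158.] [ 518. -193.  163.]
side stand [225, 194, 25, 8, 53] [569. -30.  53.] ((576.7549438476562, -27.628368377685547), (92.47777557373047, 40.589012145996094), 15.697750091552734)
side stand [198, 220, 36, 33, 456] [ 497. -286.   54.] ((492.5835876464844, -254.15939331054688), (183.37033081054688, 64.01851654052734), 72.2306137084961)
side dettop [216, 151, 42, 26, 670] [580.  56. 151.] ((584.2618408203125, 90.97218322753906), (253.84603881835938, 110.69403839111328), 73.26851654052734)
```

Request:
{"api": "move_arm", "payload": {
  "motion": [
    [0, 0, -0.14, 0.053, -0.026, -0.004, 0.0854],
    [0, 0, -0.28, 0.106, -0.052, -0.008, 0.0854],
    [0, 0, -0.42, 0.159, -0.079, -0.012, 0.0854],
    [0, 0, -0.56, 0.212, -0.105, -0.016, 0.0854],
    [0, 0, -0.7, 0.265, -0.131, -0.02, 0.0854],
    [0, 0, -0.843, 0.316, -0.157, -0.02, 0.0854],
    [0, 0, -0.843, 0.316, -0.157, -0.02, 0.0854],
    [0, 0, -0.843, 0.316, -0.157, -0.02, 0.0854]
  ],
  "grip_force": 20
}}

```text
clock: 1.1
eef_pos: [475.7, -303.7, 251.0]
tcp_rot: [-3.141, 0.0, 1.252]
contact_force: [-0.5, -0.4, 0.1]
opening: 0.995
grasp_force: 0.0
```

```bash
python3 - <<'E'
from h import *
P=camera_params("wrist"); s=sensors.sense(); im,d=grab_frame("wrist"); cv2.imwrite("pics/w1.png",im[...,::-1]); np.savez("w1.npz",im=im,d=d,T=P["world_from_camera"],K=P["camera_matrix"])
print(s['clock'],s['eef_pos'],s['tcp_rot'],s['qpos']); print(np.round(P["world_from_camera"],3),P["camera_matrix"])
E
```

```text
1.1 [ 475.74636471 -303.74756049  250.9700081 ] [-3.14083144e+00  2.47243634e-04  1.25184006e+00] [-5.70620719e-01  2.40756131e-01  1.74320763e+00 -4.68286298e-04
  1.15830460e+00 -2.51476480e-01]
[[ 9.50000e-01 -3.02000e-01 -8.40000e-02  4.96703e+02]
 [-3.13000e-01 -9.16000e-01 -2.51000e-01 -2.40578e+02]
 [-1.00000e-03  2.64000e-01 -9.64000e-01  3.93543e+02]
 [ 0.00000e+00  0.00000e+00  0.00000e+00  1.00000e+00]] [[276.17921998   0.         256.83701462]
 [  0.         276.17921998 187.87978014]
 [  0.           0.           1.        ]]
```

View pics/w1.png

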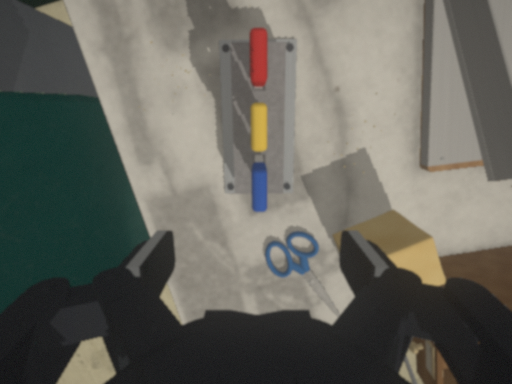

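The wrist view shows blue at (260,187), nearest the gripper, with yellow at (259,127) and red at (258,57). The fingertips are at about (155,250) and (360,250), and the scissors are clear of the grasp.

```bash
cat >> h.py <<'E'
def toolaxes():
    s=sensors.sense(); y=s['tcp_rot'][2]; return s['eef_pos'],np.array([np.cos(y),np.sin(y)]),np.array([np.sin(y),-np.cos(y)])
E
python3 - <<'E'
from h import *
z=np.load("w1.npz"); P=dict(camera_matrix=z['K'],world_from_camera=z['T']); im=z['im'];d=z['d']
h=cv2.cvtColor(im,cv2.COLOR_RGB2HSV); H,S,V=[h[...,i].astype(int) for i in range(3)]
C={}
e,tx,ty=toolaxes()
for lab,m in(('blue',(H>105)&(H<128)&(S>140)),('yel',(H>18)&(H<35)&(S>150)),('red',((H<8)|(H>172))&(S>140))):
    m=m.copy(); m[:, :240]=0; m[:,280:]=0; m[220:]=0
    k,L,St,_=cv2.connectedComponentsWithStats(m.astype(np.uint8)); i=1+St[1:,4].argmax(); m=L==i
    rows=np.where(m.any(1))[0]; sl=slice(int(rows[-1])-14,int(rows[-1])-3)
    l=np.mean([np.where(r)[0][0] for r in m[sl]])-.5; r=np.mean([np.where(r)[0][-1] for r in m[sl]])+.5
    bot=rows[-1]+.5; vr=(sl.start+sl.stop)/2
    a=onz("w",l,vr,161,P);b=onz("w",r,vr,161,P); f=onz("w",(l+r)/2,bot,161,P)
    print(lab,St[i].tolist(),'w',np.linalg.norm(a-b),'far',f, 'tool xy of mid', ((a+b)/2-e)[:2]@ty, (f-e)[:2]@tx+20); C[lab]=(f[:2]+20*tx)
    g=V[:, int((l+r)/2)]; print(rows[0],bot,g[rows[0]:rows[-1]+2].tolist()); print(np.round(d[rows[0]:rows[-1]+2:3,int((l+r)/2)]).tolist())
v=C['red']-C['blue']; print(C,np.linalg.norm(v),np.degrees(np.arctan2(v[1],v[0])), 'tool x deg',np.degrees(np.arctan2(tx[1],tx[0])))
for r in(240,250,260): print(r,'dark',[ (int(a),int(b)) for a,b in [(np.where(V[r,:230]<90)[0].min(),np.where(d[r,:230]<200)[0].max()),(np.where(d[r,280:]<200)[0].min()+280,0)]], np.round(d[r,[160,165,350,355]]))
E
```

```text
blue [254, 171, 12, 39, 425] w 9.7248049663658 far [ 472.90075369 -320.87003458  161.        ] tool xy of mid 2.8303671365457705 3.456622985422385
171 209.5 [123, 133, 140, 146, 147, 150, 150, 149, 150, 150, 150, 150, 151, 151, 151, 149, 150, 151, 149, 152, 150, 150, 151, 152, 150, 151, 152, 152, 151, 151, 151, 152, 152, 152, 153, 154, 153, 153, 151, 147]
[238.0, 238.0, 237.0, 240.0, 239.0, 241.0, 242.0, 241.0, 243.0, 244.0, 243.0, 245.0, 245.0, 247.0]
yel [252, 104, 14, 47, 595] w 10.849996516142733 far [ 488.42460069 -270.57675921  161.        ] tool xy of mid 1.7543685471030095 56.08000964913178
104 150.5 [158, 174, 186, 197, 201, 202, 202, 201, 203, 203, 204, 203, 203, 203, 203, 203, 203, 203, 203, 202, 202, 203, 203, 203, 204, 203, 202, 202, 203, 202, 204, 203, 204, 202, 203, 203, 204, 202, 204, 203, 204, 204, 204, 202, 199, 196, 181, 151]
[223.0, 224.0, 223.0, 225.0, 225.0, 225.0, 227.0, 227.0, 228.0, 228.0, 229.0, 229.0, 230.0, 230.0, 231.0, 233.0]
red [251, 29, 16, 57, 869] w 12.006785818919811 far [ 504.00197546 -221.48236515  161.        ] tool xy of mid 1.101797072097341 107.58223533990676
29 85.5 [142, 153, 163, 167, 169, 169, 169, 169, 169, 169, 170, 171, 169, 170, 171, 170, 170, 170, 170, 170, 171, 170, 172, 171, 170, 172, 172, 171, 171, 171, 171, 170, 171, 172, 172, 171, 171, 172, 171, 172, 171, 172, 170, 173, 172, 171, 172, 172, 172, 168, 167, 166, 158, 148, 141, 140, 139, 143]
[209.0, 210.0, 210.0, 210.0, 211.0, 212.0, 211.0, 212.0, 212.0, 213.0, 214.0, 215.0, 214.0, 215.0, 216.0, 216.0, 219.0, 219.0, 228.0, 253.0]
{'blue': array([ 479.19304221, -301.88564349]), 'yel': array([ 494.71688921, -251.59236812]), 'red': array([ 510.29426398, -202.49797406])} 104.14026517722276 72.623617709091 tool x deg 71.66246137821581
240 dark [(0, 173), (340, 0)] [126. 129. 126. 125.]
250 dark [(0, 174), (315, 0)] [122. 128. 127. 120.]
260 dark [(0, 174), (339, 0)] [122. 129. 126. 120.]
```

Request:
{"api": "move_arm", "payload": {
  "motion": [
    [0, 0, -0.017, 0.002, 0.0028, 0.03, 0.0854],
    [0, 0, -0.017, 0.002, 0.0028, 0.06, 0.0854],
    [0, 0, -0.017, 0.002, 0.0028, 0.06, 0.0854],
    [0, 0, -0.017, 0.002, 0.0028, 0.06, 0.0854]
  ]
}}

```text
clock: 1.65
eef_pos: [479.2, -303.9, 192.2]
tcp_rot: [3.141, 0.0, 1.267]
contact_force: [0.4, -0.4, -0.3]
opening: 1.0
grasp_force: 0.0
```

```bash
python3 - <<'E'
from h import *
P=camera_params("wrist"); s=sensors.sense(); im,d=grab_frame("wrist"); np.savez("w2.npz",im=im,d=d,T=P["world_from_camera"],K=P["camera_matrix"])
e,tx,ty=toolaxes(); print(e,s['tcp_rot'])
cv2.imwrite("pics/w2.png",cv2.resize(im[100:300,160:360,::-1],(600,600),interpolation=cv2.INTER_NEAREST))
h=cv2.cvtColor(im,cv2.COLOR_RGB2HSV); H,S,V=[h[...,i].astype(int) for i in range(3)]
m=(H>105)&(H<128)&(S>110); m[:,:225]=0;m[:,290:]=0
k,L,St,_=cv2.connectedComponentsWithStats(m.astype(np.uint8))
for i in range(1,k):
    if St[i,4]<100: continue
    mm=L==i; rows=np.where(mm.any(1))[0]; print(St[i].tolist())
    for r in rows[::6]:
        c=np.where(mm[r])[0]; a=onz("w",c[0]-.5,r,161,P);b=onz("w",c[-1]+.5,r,161,P); print(r,c[0],c[-1],np.round([(a-e)[:2]@ty,(b-e)[:2]@ty,((a+b)/2-e)[:2]@ty,(a-e)[:2]@tx],1))
E
```

```text
[ 479.58471757 -303.83795796  192.61106574] [3.14078751e+00 2.88038736e-04 1.26717564e+00]
[246, 177, 19, 64, 1079]
177 255 257 [-1.9  0.  -0.9 26.1]
183 248 262 [-6.5  3.3 -1.6 22.1]
189 247 263 [-7.1  4.  -1.6 18.1]
195 246 264 [-7.8  4.6 -1.6 14. ]
201 246 264 [-7.9  4.7 -1.6  9.8]
207 246 263 [-7.9  4.  -1.9  5.6]
213 246 263 [-8.   4.1 -2.   1.4]
219 246 263 [-8.   4.1 -2.  -2.9]
225 246 263 [-8.1  4.1 -2.  -7.2]
231 247 263 [ -7.4   4.2  -1.6 -11.7]
237 247 262 [ -7.5   3.5  -2.  -16.1]
```

View pics/w2.png

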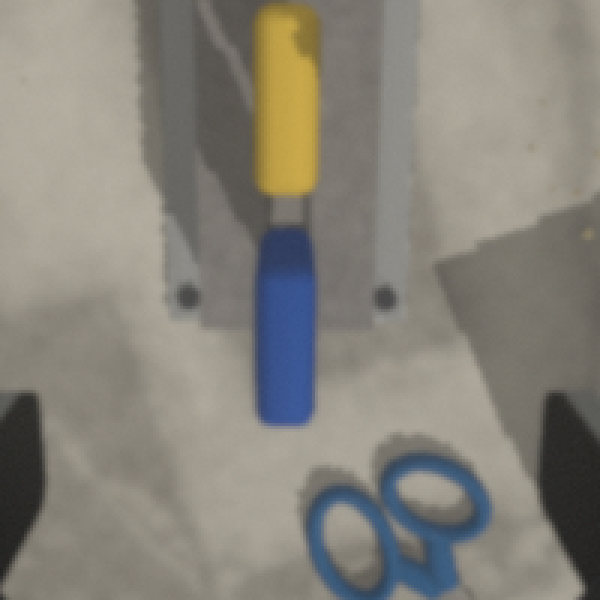

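The blue handle sits upright in the crop at (285,330), about 2 mm left of the midpoint between the fingers. I'll correct for that, descend and partly close.

Request:
{"api": "move_arm", "payload": {
  "motion": [
    [0, 0, 0, -0.0015, -0.0018, 0.01, 0.05],
    [0, 0, 0, -0.0015, -0.0018, 0.03, 0.04],
    [0, 0, 0, -0.0015, -0.0018, 0.05, 0.035],
    [0, 0, 0, -0.0015, -0.0018, 0.071, 0.03],
    [0, 0, 0, -0.0015, -0.0018, 0.071, 0.03],
    [0, 0, 0, -0.0015, -0.0018, 0.071, 0.03]
  ],
  "grip_force": 20
}}

```text
clock: 2.45
eef_pos: [477.5, -304.0, 121.0]
tcp_rot: [3.141, 0.0, 1.269]
contact_force: [0.2, -0.6, 0.8]
opening: 0.35
grasp_force: 0.0
```

```bash
python3 - <<'E'
from h import *
im,d=grab_frame("wrist"); print(sensors.sense()['opening'])
cv2.imwrite("pics/w3.png",cv2.resize(im[150:350,130:380,::-1],(750,600),interpolation=cv2.INTER_NEAREST))
E
```

```text
0.3472356073359979
```

View pics/w3.png

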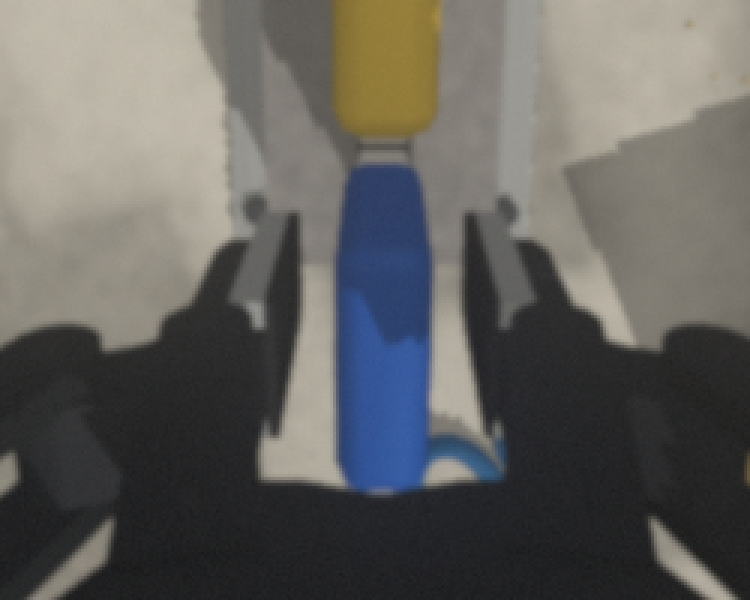

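The handle is centred between the fingers (384 against 382 in the crop), so I'm closing gently.

Request:
{"api": "move_arm", "payload": {
  "motion": [
    [0, 0, 0, 0, 0, 0, 0.024],
    [0, 0, 0, 0, 0, 0, 0.02],
    [0, 0, 0, 0, 0, 0, 0.017],
    [0, 0, 0, 0, 0, 0, 0.015],
    [0, 0, 0, 0, 0, 0, 0.013],
    [0, 0, 0, 0, 0, 0, 0.011],
    [0, 0, 0, 0, 0, 0, 0.01],
    [0, 0, 0, 0, 0, 0, 0.01]
  ],
  "grip_force": 20
}}

```text
clock: 3.5
eef_pos: [477.2, -303.8, 120.4]
tcp_rot: [3.141, 0.0, 1.269]
contact_force: [0.3, 0.2, 1.5]
opening: 0.162
grasp_force: 19.9
```

Request:
{"api": "move_arm", "payload": {
  "motion": [
    [0, 0, 0, 0, 0, -0.006, 0.01],
    [0, 0, 0, 0, 0, -0.018, 0.01],
    [0, 0, 0, 0, 0, -0.035, 0.01],
    [0, 0, 0, 0, 0, -0.06, 0.01],
    [0, 0, 0, 0, 0, -0.095, 0.01],
    [0, 0, 0, 0, 0, -0.135, 0.01],
    [0, 0, 0, 0, 0, -0.17, 0.01],
    [0, 0, 0, 0, 0, -0.18, 0.01]
  ]
}}

```text
clock: 4.5
eef_pos: [478.0, -304.3, 303.7]
tcp_rot: [3.137, 0.001, 1.269]
contact_force: [-0.6, -1.4, -0.9]
opening: 0.163
grasp_force: 19.7
```

Request:
{"api": "move_arm", "payload": {
  "motion": [
    [0, 0, 0, 0.02, -0.001, 0, 0.01],
    [0, 0, -0.005, 0.06, -0.003, 0, 0.01],
    [0, 0, -0.01, 0.115, -0.005, 0, 0.01],
    [0, 0, -0.019, 0.175, -0.008, 0, 0.01],
    [0, 0, -0.019, 0.235, -0.011, 0, 0.01],
    [0, 0, -0.019, 0.29, -0.013, 0, 0.01],
    [0, 0, -0.019, 0.325, -0.015, 0, 0.01],
    [0, 0, -0.019, 0.338, -0.015, 0, 0.01]
  ]
}}

```text
clock: 5.5
eef_pos: [562.5, 26.1, 298.7]
tcp_rot: [-3.139, 0.001, 1.29]
contact_force: [-0.2, -0.9, -1.0]
opening: 0.157
grasp_force: 19.7
```

Request:
{"api": "move_arm", "payload": {
  "motion": [
    [0, 0, 0, 0, 0, 0, 0.01],
    [0, 0, 0, 0, 0, 0, 0.01],
    [0, 0, 0, 0, 0, 0, 0.01]
  ]
}}

```text
clock: 5.88
eef_pos: [563.1, 22.3, 300.2]
tcp_rot: [-3.141, 0.0, 1.286]
contact_force: [-0.3, 1.0, 0.2]
opening: 0.157
grasp_force: 19.7
```

```bash
python3 - <<'E'
from h import *
P=camera_params("wrist"); s=sensors.sense(); im,d=grab_frame("wrist"); np.savez("w4.npz",im=im,d=d,T=P["world_from_camera"],K=P["camera_matrix"])
print(s['eef_pos'],s['tcp_rot']); print(np.round(P["world_from_camera"],4).tolist())
cv2.imwrite("pics/w4.png",cv2.resize(im[100:300,130:380,::-1],(750,600),interpolation=cv2.INTER_NEAREST))
E
```

```text
[563.07650459  22.33165664 300.21107575] [-3.14144463e+00  2.56543910e-04  1.28627974e+00]
[[0.96, -0.27, -0.0746, 581.76], [-0.2801, -0.9259, -0.2535, 86.2325], [-0.0006, 0.2642, -0.9645, 442.7995], [0.0, 0.0, 0.0, 1.0]]
```

View pics/w4.png

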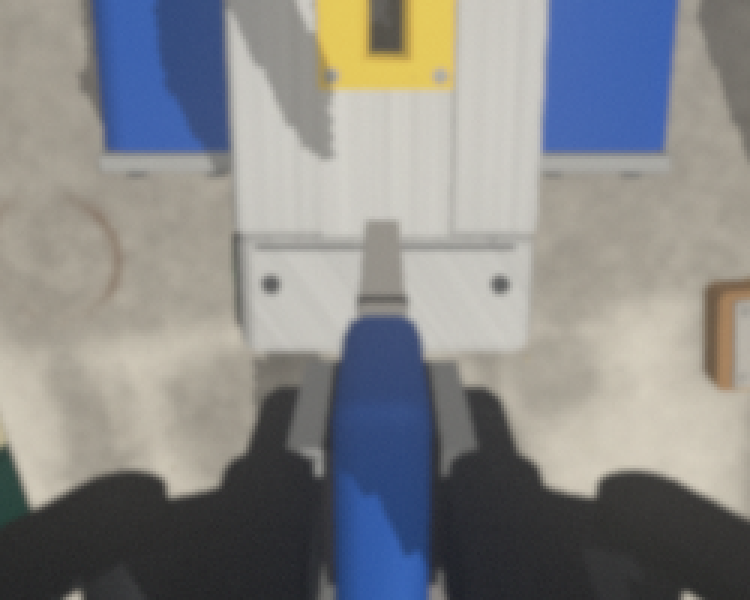

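The crop shows the port slot at (388,25), running off the top, in the yellow plate. The held wand's tip is at (383,222) and its black line at (383,300).

```bash
python3 - <<'E'
from h import *
z=np.load("w4.npz"); P=dict(camera_matrix=z['K'],world_from_camera=z['T']); im=z['im'];d=z['d']
h=cv2.cvtColor(im,cv2.COLOR_RGB2HSV); H,S,V=[h[...,i].astype(int) for i in range(3)]
e,tx,ty=toolaxes()
def rel(u,v,zz): p=onz("w",u,v,zz,P); return np.round([(p[:2]-e[:2])@tx,(p[:2]-e[:2])@ty,p[0],p[1]],1)
y=((H>18)&(H<35)&(S>110)&(V>90)).astype(np.uint8); y[:60]=0;y[140:]=0
cs,_=cv2.findContours(y,cv2.RETR_CCOMP,cv2.CHAIN_APPROX_NONE)
for c in cs:
    if cv2.contourArea(c)<60: continue
    w=np.array([onz("w",*p[0],154,P)[:2] for p in c],np.float32); r=cv2.minAreaRect(w); c0=np.array(r[0])
    print('yellow contour',cv2.boundingRect(c),r,'rel',(c0-e[:2])@tx,(c0-e[:2])@ty)
for c in (255,257,258): print(c,'col V',V[165:215,c].tolist())
for r in(178,184,190,198): print(r,V[r,245:272].tolist())
print('depth',np.round(d[170:206:3,257],0).tolist(), V[100:135:2,259].tolist())
print('tip',rel(257.5,173.5,193.2),'line',rel(257.5,200,277.2))
E
```

```text
yellow contour (236, 72, 46, 57) ((586.0403442382812, 96.52267456054688), (53.2996940612793, 45.00706481933594), 73.72750854492188) rel 77.52881919768834 1.1677981054744357
yellow contour (252, 85, 14, 33) ((586.0759887695312, 95.99856567382812), (30.538957595825195, 12.812603950500488), 73.4667739868164) rel 77.03576964021013 1.34907907969993
255 col V [203, 203, 204, 204, 204, 203, 203, 197, 175, 158, 151, 150, 149, 150, 149, 149, 150, 150, 150, 149, 150, 150, 151, 149, 150, 150, 149, 149, 148, 149, 149, 148, 140, 122, 104, 113, 133, 144, 144, 131, 125, 119, 117, 116, 116, 116, 117, 116, 116, 118]
257 col V [203, 203, 203, 203, 203, 203, 202, 196, 177, 159, 152, 152, 150, 149, 151, 150, 150, 149, 149, 152, 151, 149, 149, 150, 149, 149, 149, 148, 149, 149, 148, 148, 142, 122, 104, 111, 133, 145, 143, 131, 125, 119, 117, 116, 118, 116, 117, 117, 116, 117]
258 col V [202, 202, 202, 201, 202, 202, 200, 195, 176, 159, 151, 151, 152, 150, 150, 151, 150, 151, 150, 150, 150, 149, 150, 150, 150, 149, 150, 149, 150, 148, 149, 149, 140, 122, 104, 113, 134, 145, 144, 131, 124, 119, 118, 117, 1
[... 155 characters left out ...]
90, 191, 191]
184 [188, 188, 187, 188, 186, 177, 160, 151, 148, 149, 149, 148, 152, 150, 149, 149, 151, 153, 165, 179, 187, 188, 189, 189, 190, 190, 190]
190 [196, 196, 197, 195, 188, 170, 155, 150, 148, 149, 150, 149, 149, 149, 149, 149, 149, 152, 160, 179, 192, 197, 199, 199, 198, 198, 197]
198 [199, 198, 191, 178, 152, 132, 123, 121, 121, 120, 122, 122, 122, 122, 120, 122, 122, 122, 125, 137, 161, 185, 198, 202, 199, 199, 199]
depth [296.0, 247.0, 235.0, 225.0, 214.0, 205.0, 198.0, 189.0, 184.0, 178.0, 171.0, 166.0] [91, 91, 90, 93, 93, 85, 85, 86, 104, 172, 217, 229, 229, 228, 226, 213, 203, 202]
tip [1.190e+01 4.000e-01 5.669e+02 3.370e+01] line [1.320e+01 3.000e-01 5.671e+02 3.500e+01]
```

Port measured at 77.2/1.25 mm in tool x/y. The wand's axis is at −1.7/+0.35, so the shift to make is 78.9/0.9 mm.

Request:
{"api": "move_arm", "payload": {
  "motion": [
    [0, 0, 0, 0.02, 0, 0, 0.01],
    [0, 0, 0, 0.05, 0.0009, 0, 0.01],
    [0, 0, 0, 0.072, 0.0009, 0.005, 0.01],
    [0, 0, 0, 0.079, 0.0009, 0.02, 0.01],
    [0, 0, 0, 0.079, 0.0009, 0.028, 0.01],
    [0, 0, 0, 0.079, 0.0009, 0.028, 0.01],
    [0, 0, 0, 0.079, 0.0009, 0.028, 0.01],
    [0, 0, 0, 0.079, 0.0009, 0.028, 0.01]
  ]
}}

```text
clock: 6.92
eef_pos: [586.5, 98.7, 272.8]
tcp_rot: [3.141, -0.0, 1.287]
contact_force: [0.3, -0.2, -0.5]
opening: 0.16
grasp_force: 19.6
```

```bash
python3 - <<'E'
from h import *
P=camera_params("wrist"); s=sensors.sense(); im,d=grab_frame("wrist"); np.savez("w5.npz",im=im,d=d,T=P["world_from_camera"],K=P["camera_matrix"])
e,tx,ty=toolaxes(); print(e,s['tcp_rot'], 'port rel',(np.array([586.05,96.2])-e[:2])@tx,(np.array([586.05,96.2])-e[:2])@ty)
a=cv2.resize(im[130:220,207:307,::-1],(660,594),interpolation=cv2.INTER_NEAREST)
cv2.imwrite("pics/w5.png",a)
im2,d2=grab_frame("scene"); np.savez("s5.npz",im=im2,d=d2); im3,_=grab_frame("side"); np.savez("t5.npz",im=im3)
E
```

```text
[586.45000076  98.73931691 272.78299362] [ 3.14083410e+00 -2.99104653e-04  1.28719066e+00] port rel -2.549838865296283 0.3262709619396069
```

View pics/w5.png

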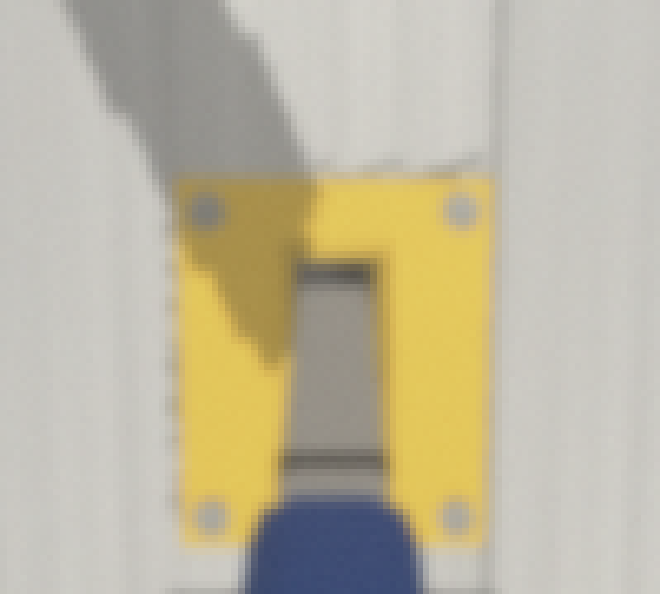

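The crop shows the blade centred over the slot sideways: blade at 334, plate at 335, and the slot's end at rows 262–285. I'll check the fit along the slot numerically.

```bash
python3 - <<'E'
from h import *
z=np.load("w5.npz"); P=dict(camera_matrix=z['K'],world_from_camera=z['T']); im=z['im']; d=z['d']
e,tx,ty=toolaxes(); h=cv2.cvtColor(im,cv2.COLOR_RGB2HSV); H,S,V=[h[...,i].astype(int) for i in range(3)]
def rel(u,v,zz): p=onz("w",u,v,zz,P); return np.round([(p[:2]-e[:2])@tx,(p[:2]-e[:2])@ty],2)
for c in(255,257,259): print(c,'S',S[152:176,c].tolist(),'V',V[164:208,c].tolist())
for r in(160,166,190): print(r,'S',S[r,228:288].tolist())
for v in(156.5,169.5,171.5,213): print('z154',v,rel(257.5,v,154))
for v in(173,174): print('step z171.8',rel(257.5,v,171.8))
for v in(199,200): print('line z249.8',rel(257.5,v,249.8))
zs=[round(float(P['world_from_camera'][2]@np.r_[np.linalg.inv(P['camera_matrix'])@[257,v,1]*d[v,257],1]),1) for v in range(172,204,2)]; print(zs)
# scene-view check: tip and port
E
```

```text
255 S [11, 11, 12, 26, 60, 105, 138, 149, 150, 151, 151, 150, 150, 151, 152, 150, 140, 110, 60, 22, 18, 21, 23, 24] V [226, 224, 221, 216, 199, 160, 120, 103, 111, 131, 144, 150, 151, 150, 150, 151, 150, 151, 151, 150, 151, 151, 150, 151, 150, 150, 151, 151, 150, 152, 150, 150, 150, 144, 122, 104, 114, 135, 146, 144, 129, 124, 118, 116]
257 S [11, 13, 13, 26, 62, 114, 142, 150, 152, 152, 151, 150, 151, 149, 151, 150, 142, 115, 63, 23, 17, 23, 24, 25] V [228, 227, 225, 219, 201, 159, 117, 98, 108, 132, 146, 150, 152, 150, 151, 151, 151, 151, 150, 150, 151, 150, 151, 151, 151, 150, 151, 150, 150, 150, 151, 150, 149, 142, 122, 104, 115, 135, 146, 144, 128, 122, 118, 117]
259 S [11, 11, 13, 24, 59, 114, 142, 149, 149, 152, 150, 149, 152, 151, 150, 153, 143, 120, 73, 30, 23, 26, 25, 25] V [227, 226, 224, 217, 198, 155, 109, 92, 102, 128, 145, 151, 152, 150, 151, 152, 150, 151, 150, 151, 151, 152, 152, 151, 151, 151, 149, 149, 149, 150, 151, 150, 150, 142, 122, 105, 114, 134, 144, 144, 130, 123, 118, 115]
160 S [10, 10, 10, 14, 26, 66, 104, 93, 61, 38, 35, 54, 88, 121, 137, 142, 143, 142, 
[... 386 characters left out ...]
 154, 152, 151, 151, 150, 150, 151, 150, 148, 147, 146, 144, 145, 146, 134, 94, 43, 17, 12, 10, 10, 10]
190 S [10, 10, 10, 12, 20, 60, 117, 144, 151, 153, 152, 153, 154, 153, 153, 153, 152, 153, 153, 153, 153, 142, 106, 57, 30, 25, 24, 24, 25, 27, 24, 24, 24, 25, 27, 45, 91, 135, 151, 153, 153, 153, 151, 152, 153, 151, 151, 153, 151, 152, 151, 142, 111, 58, 21, 14, 11, 11, 10, 11]
z154 156.5 [25.81  0.75]
z154 169.5 [13.22  0.76]
z154 171.5 [11.25  0.76]
z154 213 [-31.35   0.8 ]
step z171.8 [13.62  0.71]
step z171.8 [12.7   0.71]
line z249.8 [13.8   0.51]
line z249.8 [13.14  0.51]
[140.5, 178.5, 185.7, 194.7, 199.7, 206.3, 213.6, 219.2, 225.2, 229.3, 234.7, 239.0, 244.0, 249.6, 252.3, 257.0]
```

Request:
{"api": "move_arm", "payload": {
  "motion": [
    [0, 0, 0, -0.0015, -0.0001, 0, 0.01],
    [0, 0, 0, -0.0015, -0.0001, 0.004, 0.01],
    [0, 0, 0, -0.0015, -0.0001, 0.008, 0.01],
    [0, 0, 0, -0.0015, -0.0001, 0.011, 0.01],
    [0, 0, 0, -0.0015, -0.0001, 0.014, 0.01],
    [0, 0, 0, -0.0015, -0.0001, 0.017, 0.01],
    [0, 0, 0, -0.0015, -0.0001, 0.02, 0.01],
    [0, 0, 0, -0.0015, -0.0001, 0.02, 0.01]
  ]
}}

```text
clock: 8.07
eef_pos: [585.6, 97.7, 252.0]
tcp_rot: [-3.141, 0.0, 1.288]
contact_force: [0.2, -0.6, -0.6]
opening: 0.163
grasp_force: 19.6
```

Request:
{"api": "move_arm", "payload": {
  "motion": [
    [0, 0, 0, 0, 0, 0.002, 0.01],
    [0, 0, 0, 0, 0, 0.004, 0.01],
    [0, 0, 0, 0, 0, 0.006, 0.01],
    [0, 0, 0, 0, 0, 0.008, 0.01],
    [0, 0, 0, 0, 0, 0.01, 0.01],
    [0, 0, 0, 0, 0, 0.012, 0.01]
  ]
}}

```text
clock: 8.82
eef_pos: [585.7, 97.7, 240.2]
tcp_rot: [-3.142, -0.0, 1.288]
contact_force: [-0.6, 0.5, 1.9]
opening: 0.16
grasp_force: 19.9
```

Request:
{"api": "move_arm", "payload": {
  "motion": [
    [0, 0, 0, 0, 0, 0.003, 0.01],
    [0, 0, 0, 0, 0, 0.006, 0.01],
    [0, 0, 0, 0, 0, 0.01, 0.01],
    [0, 0, 0, 0, 0, 0.014, 0.01],
    [0, 0, 0, 0, 0, 0.018, 0.01],
    [0, 0, 0, 0, 0, 0.022, 0.01],
    [0, 0, 0, 0, 0, 0.026, 0.01],
    [0, 0, 0, 0, 0, 0.03, 0.01]
  ]
}}

```text
clock: 9.82
eef_pos: [585.7, 97.7, 210.0]
tcp_rot: [-3.142, 0.0, 1.288]
contact_force: [0.1, 0.1, 0.4]
opening: 0.159
grasp_force: 19.7
```

Request:
{"api": "move_arm", "payload": {
  "motion": [
    [0, 0, 0, 0, 0, 0.004, 0.01],
    [0, 0, 0, 0, 0, 0.009, 0.01],
    [0, 0, 0, 0, 0, 0.014, 0.01],
    [0, 0, 0, 0, 0, 0.019, 0.01],
    [0, 0, 0, 0, 0, 0.023, 0.01],
    [0, 0, 0, 0, 0, 0.026, 0.01],
    [0, 0, 0, 0, 0, 0.028, 0.01],
    [0, 0, 0, 0, 0, 0.028, 0.01]
  ]
}}

```text
clock: 10.82
eef_pos: [585.6, 97.7, 182.1]
tcp_rot: [-3.141, 0.0, 1.288]
contact_force: [-1.7, 1.0, -0.7]
opening: 0.157
grasp_force: 19.6
```

```bash
python3 - <<'E'
from h import *
P=camera_params("wrist"); im,d=grab_frame("wrist"); np.savez("w6.npz",im=im,d=d,T=P["world_from_camera"],K=P["camera_matrix"])
s=sensors.sense(); print(s['eef_pos'],s['contact_force'],s['wrist_torque'])
a=cv2.resize(im[130:230,207:307,::-1],(500,500),interpolation=cv2.INTER_NEAREST)
im2,d2=grab_frame("scene"); b=cv2.resize(im2[180:240,207:267,::-1],(300,300),interpolation=cv2.INTER_NEAREST)
c=np.zeros((500,800,3),np.uint8); c[:,:500]=a; c[:300,500:]=b; cv2.imwrite("pics/w6.png",c)
h=cv2.cvtColor(im,cv2.COLOR_RGB2HSV)
for u in(255,258): print(h[165:210,u,2].tolist()); print(h[165:210,u,1].tolist())
E
```

```text
[585.53828244  97.65225281 182.15168312] [-0.99317218  0.62799892 -1.30985396] [ 0.01178983  0.2950235  -0.04342374]
[145, 144, 144, 144, 144, 143, 143, 144, 146, 149, 151, 151, 157, 161, 164, 165, 171, 173, 171, 166, 164, 162, 162, 162, 162, 159, 154, 147, 145, 144, 145, 144, 137, 117, 102, 111, 131, 142, 138, 125, 118, 112, 112, 110, 110]
[11, 12, 12, 14, 12, 12, 14, 12, 14, 14, 29, 66, 115, 141, 146, 147, 149, 149, 149, 147, 146, 148, 150, 148, 148, 149, 144, 139, 109, 66, 35, 27, 24, 26, 30, 28, 27, 25, 17, 2, 41, 87, 112, 114, 116]
[154, 154, 167, 178, 180, 173, 165, 163, 171, 184, 185, 180, 188, 195, 192, 193, 210, 219, 220, 218, 214, 202, 191, 178, 169, 162, 154, 146, 144, 143, 145, 145, 138, 118, 101, 111, 131, 142, 140, 126, 120, 115, 111, 112, 111]
[12, 12, 12, 13, 13, 12, 12, 13, 13, 14, 23, 60, 115, 146, 154, 152, 154, 156, 155, 154, 156, 155, 154, 152, 152, 150, 146, 141, 110, 64, 35, 26, 28, 26, 28, 28, 27, 23, 20, 4, 43, 91, 113, 112, 113]
```

View pics/w6.png

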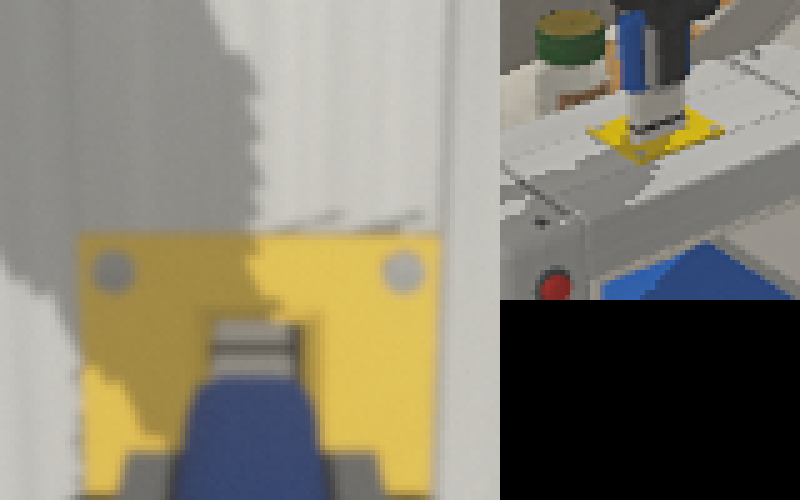

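The wand is through the port with its line about 5 mm above the plate. It hasn't slipped, because the line is still at row 199. I'll cross-check the line's height in the scene view.

```bash
python3 - <<'E'
from h import *
P=camera_params("scene"); im,d=grab_frame("scene"); np.savez("s7.npz",im=im,d=d)
h=cv2.cvtColor(im,cv2.COLOR_RGB2HSV); H,S,V=[h[...,i].astype(int) for i in range(3)]
y=((H>18)&(H<35)&(S>120)&(V>80)).astype(np.uint8); y[:190]=0;y[220:]=0;y[:,:215]=0;y[:,265:]=0
hull=cv2.convexHull(cv2.findContours(y,cv2.RETR_EXTERNAL,cv2.CHAIN_APPROX_NONE)[0][0] if 0 else np.argwhere(y)[:,::-1].astype(np.int32))
w=np.array([onz("scene",*p[0],154,P)[:2] for p in hull],np.float32); r=cv2.minAreaRect(w); print('plate',r)
c0=np.array(r[0]); off=c0-np.array([586.05,96.2])
th=np.radians(73.65); tx=np.array([np.cos(th),np.sin(th)]); ty=np.array([np.sin(th),-np.cos(th)])
print(V[196:214,232:246])
# -x face plane: through plate centre -5*ty ; +y end edge
for u in range(235,243):
    col=V[200:212,u]; v=200+col.argmin()
    o,dd=ray("scene",u,v,P); q=c0-5*ty; t=((q-o[:2])@ty)/(dd[:2]@ty); p=o+t*dd; print(u,v,col.min(),'z',round(p[2],1),'along',round((p[:2]-c0)@tx,1))
E
```

```text
plate ((583.7479248046875, 99.93132019042969), (56.76462173461914, 49.102752685546875), 73.22927856445312)
[[126 120 112  94 116 114  82  51  43  68  70 120 182 185]
 [126 119 111 111  95 103 107  93 104 106 119 146 182 184]
 [148 120 118 113 131 125 106 119 121 135 135 147 180 185]
 [175 161 150 141 137 136 136 136 136 135 133 143 165 180]
 [171 157 147 136 135 135 135 135 135 135 133 143 178 182]
 [170 154 147 136 134 135 134 134 135 135 134 152 200 186]
 [169 154 147 136 134 135 136 136 137 139 139  92 203 211]
 [189 159 152 138 136 138 139 141  97  83  41  78 162 203]
 [160 151 157 143 140  98  82  43  74  81 130 140 191 206]
 [154  60 116  93  45  50  77 133 138 135 133 137 185 205]
 [184 139  75  76 106 136 137 135 138 140 205 212 209 208]
 [155 155 158 141 136 134 144 154 154 205 211 209 209 210]
 [153 153 155 147 150 156 156 154 150 203 211 211 183 158]
 [155 155 156 157 157 156 155 153 208 186 176 141 153 170]
 [156 147 127 121 151 156 149 145 134 138 155 178 182 182]
 [153 158 140 129 145 140 124 153 181 184 182 182 182 181]
 [136 141 154 143 136 133 179 184 182 180 180 180 180 180]
 [129 132 133 131 130 128 124 173 181 180 180 179 179 179]]
235 206 76 z 159.6 along 12.9
236 205 45 z 161.5 along 9.7
237 205 50 z 160.5 along 6.6
238 205 77 z 159.4 along 3.4
239 204 43 z 161.3 along 0.2
240 204 74 z 160.3 along -3.0
241 204 81 z 159.2 along -6.1
242 203 41 z 161.1 along -9.4
```

Request:
{"api": "move_arm", "payload": {
  "motion": [
    [0, 0, 0, 0, 0, 0.0015, 0.01],
    [0, 0, 0, 0, 0, 0.003, 0.01],
    [0, 0, 0, 0, 0, 0.0045, 0.01],
    [0, 0, 0, 0, 0, 0.0055, 0.01],
    [0, 0, 0, 0, 0, 0.0055, 0.01],
    [0, 0, 0, 0, 0, 0.0055, 0.01],
    [0, 0, 0, 0, 0, 0.0055, 0.01],
    [0, 0, 0, 0, 0, 0.0055, 0.01]
  ]
}}

```text
clock: 11.98
eef_pos: [585.6, 97.7, 176.7]
tcp_rot: [-3.141, 0.0, 1.288]
contact_force: [-1.3, 0.5, -0.7]
opening: 0.158
grasp_force: 19.6
```

```bash
python3 - <<'E'
from h import *
im,d=grab_frame("wrist"); im2,d2=grab_frame("scene"); 
h=cv2.cvtColor(im,cv2.COLOR_RGB2HSV)
print(h[185:210,258,2].tolist(),h[185:210,258,1].tolist())
a=cv2.resize(im[130:230,207:307,::-1],(500,500),interpolation=cv2.INTER_NEAREST)
b=cv2.resize(im2[180:240,207:267,::-1],(300,300),interpolation=cv2.INTER_NEAREST)
c=np.zeros((500,800,3),np.uint8); c[:,:500]=a; c[:300,500:]=b; cv2.imwrite("pics/w8.png",c)
s=sensors.sense(); print(s['eef_pos'],s['tcp_rot'],s['contact_force'],s['grasp_force'])
E
```

```text
[162, 163, 162, 162, 163, 163, 164, 163, 157, 150, 145, 143, 136, 118, 103, 111, 132, 141, 140, 127, 119, 114, 112, 111, 111] [146, 145, 148, 146, 149, 147, 149, 145, 146, 144, 128, 96, 60, 39, 32, 30, 25, 25, 18, 4, 43, 87, 112, 115, 117]
[585.6855939   97.6686706  176.76530526] [-3.14150659e+00  9.80468008e-06  1.28779441e+00] [-0.97566714  0.86493954 -0.98895057] 19.597100615501404
```

View pics/w8.png

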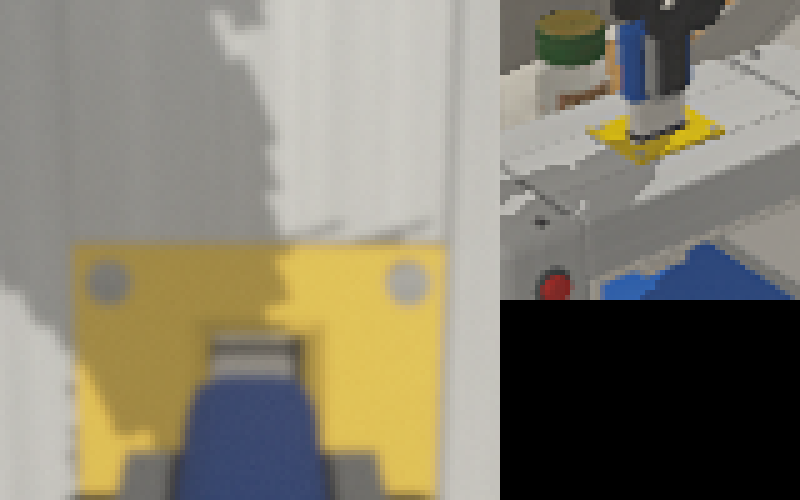

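The line is level with the plate top in both views: wrist row 199 against the slot edge at 196.5, as expected, and the scene crop at about (657,133). I'll hold still now.

Request:
{"api": "move_arm", "payload": {
  "motion": [
    [0, 0, 0, 0, 0, 0, 0.01],
    [0, 0, 0, 0, 0, 0, 0.01],
    [0, 0, 0, 0, 0, 0, 0.01],
    [0, 0, 0, 0, 0, 0, 0.01],
    [0, 0, 0, 0, 0, 0, 0.01],
    [0, 0, 0, 0, 0, 0, 0.01],
    [0, 0, 0, 0, 0, 0, 0.01],
    [0, 0, 0, 0, 0, 0, 0.01]
  ]
}}

```text
clock: 13.08
eef_pos: [585.7, 97.6, 176.8]
tcp_rot: [3.142, 0.0, 1.288]
contact_force: [-0.5, 1.2, -1.5]
opening: 0.162
grasp_force: 19.6
```

Request:
{"api": "move_arm", "payload": {
  "motion": [
    [0, 0, 0, 0, 0, 0, 0.01],
    [0, 0, 0, 0, 0, 0, 0.01],
    [0, 0, 0, 0, 0, 0, 0.01],
    [0, 0, 0, 0, 0, 0, 0.01],
    [0, 0, 0, 0, 0, 0, 0.01],
    [0, 0, 0, 0, 0, 0, 0.01],
    [0, 0, 0, 0, 0, 0, 0.01],
    [0, 0, 0, 0, 0, 0, 0.01]
  ]
}}

```text
clock: 14.08
eef_pos: [585.7, 97.7, 176.8]
tcp_rot: [-3.142, -0.0, 1.288]
contact_force: [-0.7, 1.2, -1.2]
opening: 0.162
grasp_force: 19.6
```

Request:
{"api": "move_arm", "payload": {
  "motion": [
    [0, 0, 0, 0, 0, 0, 0.01],
    [0, 0, 0, 0, 0, 0, 0.01],
    [0, 0, 0, 0, 0, 0, 0.01],
    [0, 0, 0, 0, 0, 0, 0.01],
    [0, 0, 0, 0, 0, 0, 0.01],
    [0, 0, 0, 0, 0, 0, 0.01],
    [0, 0, 0, 0, 0, 0, 0.01],
    [0, 0, 0, 0, 0, 0, 0.01]
  ]
}}

```text
clock: 15.08
eef_pos: [585.7, 97.7, 176.8]
tcp_rot: [-3.142, -0.0, 1.288]
contact_force: [-1.7, 0.6, -0.9]
opening: 0.162
grasp_force: 19.6
```

```bash
python3 -c "
from rig import sensors,order
s=sensors.sense();print(s['clock'],s['eef_pos'],s['grasp_force'],s['contact_force']);print(order.sign_off())"
```

```text
15.075 [585.72858541  97.66428488 176.78090007] 19.597853422164917 [-1.66392167  0.57327835 -0.94217914]
the job is handed in; nothing more can be done
None
```

The blue wand is through the port with its black line level with the port's top to within about 1 mm; I held it still there for 3 s at about 19.6 N and handed the job in at 15 s with the gripper still holding it.

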